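# Clear the clamping bed and screw the manifold bar down

## Task

Mount the white manifold bar in its clamping bed: first sweep all the loose black chips off the bed into the catch tray at its end with the scraper block and stand the scraper upright back on its blue patch, then push the bar straight back until it lies parallel against the rail along its whole length. Then fasten every wing screw without lifting it out of its bore: turn it backward until it drops onto the start of its thread, then forward until its flange lies flat on the rail; leave the bottle, jar, pot and box around it alone.

Things in the scene. Friction and masses are not known exactly. Their poses are not given: they have to be found in the camera images.
- bed: Fixed clamping bed. Frame: origin on the bench under the middle of the rail's front face, z up, y along the rail, x from the bed across the rail. Flat bed 50 mm high, x -160 to 0, y -165 to +270 mm, 8 mm lip on its front edge (x -160 to -152). The grey rail behind it spans x 0 to 50, y -165 to +165 mm, top 76 mm above the bench; the bar must lie against its face at x = 0.
- tray (a point): Middle of the inner floor (4 mm above the bench) of the open grey catch tray joined to the bed's -y end; bed frame (-35, -230.5, 4) mm, axes as the bed's. 140 (x) x 130 (y) x 36 mm high, walls 4 mm; its rim is 14 mm lower than the bed, so what is pushed over the bed's end edge (bed y = -165 mm) falls into it.
- bay (a point): Middle of the scraper's blue parking patch (77 x 76 mm, flush) on the bed's +y end, at the height of the bed's surface; bed frame (-46, 225, 50) mm. Axes as the bed's.
- bar: White manifold bar, 36 (x) x 290 (y) x 24 mm high, 0.44 to 0.72 kg, origin at the centre of its underside, dark holes on top. At first loose and askew on the bed, at least 65 mm clear of the rail. Against the rail its centre is at bed x = -18 mm; its top is then 2 mm below the rail's and passes freely under the screws' flanges, raised or home.
- scraper: Scraper block standing upright, origin at the centre of its underside: white foot 60 (x) x 30 (y) x 24 mm high, on it a wooden grip 40 (x) x 24 (y) mm, up to 76 mm height. Held across the 24 mm; about 0.22 kg. Beside the rail its foot passes under the screws' flanges.
- bore1 (a point): Top centre of the first bore in the rail, bed (25, -120, 76) mm. Each bore (40 mm wide) has a coarse two-start right-hand thread; its two thread starts lie under gaps that point along the rail (bed y), with a stop on the anticlockwise side of each gap. A screw has about 1 mm of free play sideways.
- bore2 (a point): Top centre of the second bore, bed (25, -40, 76) mm. How a screw behaves: turned backward (anticlockwise from above) until its wing is in line with the rail, it meets a stop and drops about 10.5 mm by its own weight if not held up. Turned forward from its first position it only jams on a stop, some 20 to 70 degrees on.
- bore3 (a point): Top centre of the third bore, bed (25, 40, 76) mm. How a screw behaves once dropped: turned forward (clockwise) it sinks 5 mm in about 85 to 95 degrees until the flange rests on the rail; a stop ends the turn at about 120 degrees. It turns easily; fingers straddling the blade with a little play can turn it and let it sink by its weight.
- bore4 (a point): Top centre of the fourth bore, bed (25, 120, 76) mm.
- screw1: Wing screw in the first bore, or absent. 0.22 kg. Origin on its axis at the underside of the black flange (radius 34, 6 mm thick). On the flange stands the wing, a blade 60 (body x) x 12 (body y) x 20 mm high, top 26 mm over the origin. Below: shank of radius 12, 41 mm long, with two lugs (radius 18.5, 7 mm wide) under the wing's ends.
- screw2: Wing screw in the second bore, as the first, or absent. How all stand at first: loosely on top of the thread, flange 15.5 mm above the rail (origin 91.5 mm over the bench), the wing turned 40 to 90 degrees clockwise (seen from above) past the direction of the rail: body x is 0 to 50 degrees anticlockwise of bed x.
- screw3: Wing screw in the third bore, as the first, or absent. Heights of every screw's origin over the bench: 91.5 mm standing on the thread, 81 mm when dropped onto the thread start, 76 mm home. Home, its flange overlaps the bar by 9 mm.
- screw4: Wing screw in the fourth bore, as the first, or absent.
- chip1: Loose black chip of broken hard seal, 34 x 20 x 12 mm, 25 g, origin at the centre of its underside; on the bed's strip between rail and bar at first (within 60 mm of the rail's face, bed y -130 to +125 mm), or absent.
- chip2: Loose black chip of broken hard seal, 34 x 20 x 12 mm, 25 g, origin at the centre of its underside; on the bed's strip between rail and bar at first (within 60 mm of the rail's face, bed y -130 to +125 mm), or absent.
- chip3: Loose black chip of broken hard seal, 34 x 20 x 12 mm, 25 g, origin at the centre of its underside; on the bed's strip between rail and bar at first (within 60 mm of the rail's face, bed y -130 to +125 mm), or absent.
- chip4: Loose black chip of broken hard seal, 34 x 20 x 12 mm, 25 g, origin at the centre of its underside; on the bed's strip between rail and bar at first (within 60 mm of the rail's face, bed y -130 to +125 mm), or absent.
- chip5: Loose black chip of broken hard seal, 34 x 20 x 12 mm, 25 g, origin at the centre of its underside; on the bed's strip between rail and bar at first (within 60 mm of the rail's face, bed y -130 to +125 mm), or absent.
- bottle_a: Closed glass bottle, 72 mm wide, 150 mm high; not part of the job, to be left alone. Origin at the centre of its underside.
- jar_a: Amber jar, 68 mm wide, 90 mm high, beyond the tray; not part of the job, to be left alone. Origin at the centre of its underside.
- tip_box: Blue closed box, 85 x 120 x 55 mm; not part of the job, to be left alone. Origin at the centre of its underside.
- flask_pot: Glass pot, 100 mm wide, 110 mm high, on a blue mat; not part of the job, to be left alone. Origin at the centre of its underside.

How it is judged:
On the way, in this order (a step that is already met when the one before it is completed fails the run):
1. all chips lie in the catch tray and the scraper stands on its blue patch (x of chip1 in the frame of tray between -0.075 and 0.075 m and y of chip1 in the frame of tray between -0.066 and 0.066 m and z of each of chip1, chip2, chip3, chip4, chip5 in the frame of tray below 0.044 m and x of chip2 in the frame of tray between -0.075 and 0.075 m and y of chip2 in the frame of tray between -0.066 and 0.066 m and x of chip3 in the frame of tray between -0.075 and 0.075 m and y of chip3 in the frame of tray between -0.066 and 0.066 m and x of chip4 in the frame of tray between -0.075 and 0.075 m and y of chip4 in the frame of tray between -0.066 and 0.066 m and x of chip5 in the frame of tray between -0.075 and 0.075 m and y of chip5 in the frame of tray between -0.066 and 0.066 m and x of scraper in the frame of bay between -0.04 and 0.04 m and y of scraper in the frame of bay between -0.04 and 0.04 m and z of scraper in the frame of bay between -0.004 and 0.004 m and angle between scraper's own z axis and vertical below 0.08 rad), for 0.2 s.
2. the bar lies parallel against the rail (x of bar in the frame of bed between -0.022 and -0.014 m and y of bar in the frame of bed between -0.055 and 0.055 m and angle between the y axis of bar and the y axis of bed, either way round below 0.03 rad and z of bar in the frame of bed below 0.054 m), for 0.2 s.
3. every screw that is there is turned home, flange on the rail (x of screw1 in the frame of bed between 0.02 and 0.03 m and y of screw1 in the frame of bed between -0.125 and -0.115 m and z of each of screw1, screw2, screw3, screw4 in the frame of bed below 0.078 m and angle between each of screw1, screw2, screw3, screw4's own z axis and vertical below 0.05 rad and x of screw2 in the frame of bed between 0.02 and 0.03 m and y of screw2 in the frame of bed between -0.045 and -0.035 m and x of screw3 in the frame of bed between 0.02 and 0.03 m and y of screw3 in the frame of bed between 0.035 and 0.045 m and x of screw4 in the frame of bed between 0.02 and 0.03 m and y of screw4 in the frame of bed between 0.115 and 0.125 m), for 0.2 s.
At the end, for the whole second after the job is handed in: Chips in the tray; scraper upright, centre within 40 mm of its patch's; bar against the rail (gap < 4 mm, parallel within 0.03 rad, within 55 mm of mid-rail); each screw present home (flange within 2 mm of rail top, tilt < 0.05 rad); bar, scraper and screws at rest (all of step 1 and all of step 2 and all of step 3 and linear speed of each of bar, scraper, screw1, screw2, screw3, screw4 below 0.02 m/s); the robot touches nothing.
It fails at once if a screw is lifted more than 12 mm over where it stood, out of its bore (z of any of screw1, screw2, screw3, screw4 in the frame of bed above 0.1035 m).
It fails at once if a bystander is moved more than 30 mm (distance of any of bottle_a, jar_a, tip_box, flask_pot from where it was at the start of the episode above 0.03 m).
Of screw1, screw2, screw3, screw4 only 3 to 4 are there at a start; the rules pass over those that are not, and their reading is None.
Of chip1, chip2, chip3, chip4, chip5 only 3 to 5 are there at a start; the rules pass over those that are not, and their reading is None.
At some moment in a run one of bar, chip1, chip2, chip3, chip4, chip5 may be knocked a few centimetres aside while the robot is not near it.
Once in a run the grip may slacken for a moment while it holds something.
It also fails if it takes over 210 s, if anything falls off the work surface, if the arm or the gripper's body presses on something with over 40 N, if the wrist force passes 120 N, or if a joint passes its speed limit or range.

## Robot

A 6-joint arm with a two-finger parallel gripper is mounted at the origin on the work surface. World frame = base frame: x ahead of the robot, y to its left, z up, the work surface at z = 0. Lengths are in m, angles in rad, forces in N, time in s.
With the tool pointing down it reaches from about 0.425 to 0.95 m from the base axis. Payload 3.5 kg.
Tool frame: the origin (TCP) lies between the finger pads; the fingertips stand 19 mm ahead of it and the grasp point (between the pads) is the TCP; z points along the fingers, y is the line along which they close (so a half turn about z gives the same grasp; the last joint's range is limited). The gripper opens to 85 mm and grips with 20 to 120 N. Pads are 22 mm wide; open, the fingers measure 114 mm over their backs; the gripper's body (76 mm by 85 mm) begins 54 mm behind the grasp point. The pads swing forward as they close: fully open they stand 13 mm farther back than shut.
Start: joints at [0.968, 0.286, 1.577, -0, 1.279, -0.15], TCP at [0.295, 0.607, 0.25] pointing down, gripper open.
Joint ranges: [-2.77, 2.77], [-0.9, 2.22], [0.21, 2.48], [-1.53, 4.67], [0.24, 2.81], [-2.84, 2.84]. Speed limits (rad/s): [2.79, 2.79, 3.14, 3.14, 3.14, 3.14].

## Interface

Orientations are given as a unit quaternion [x, y, z, w].
In Python, from plant import get_state, cams, ctrl gives the robot as it stands. The module is installed in compiled form; this text tells all that it offers.
- The arm moves only by the tool jog_arm, never from a script. Its argument "deltas" is text: rows parted by semicolons, each of 6 numbers parted by spaces: the shift along the world's x, y, z normalised to -1 to 1, where 1 is 0.02 m, then the turn, a rotation vector about the world's x, y, z normalised to -1 to 1, where 1 is 0.1 rad. In form: x y z ax ay az; .... A call has 1 to 20 rows; each row shifts and turns the commanded pose from where the row before left it; what a row does not reach is not made up. A row lasts 1/8 s, in which the tool goes at most 62.5 mm and 10.7 degrees, less where a joint would pass 70% of its speed; a pose out of reach is approached as far as the arm can. A call with a number of a shift or a turn outside -1 to 1 is refused whole. A call with a gripper value outside its range is refused whole. "gripper" is the opening, from 0 (shut) to 1 (fully open), set as the call begins (left out, the last holds). The fingers move at their own pace and stop on an object; "squeeze" is the grip in N (left out, the last holds). Time passes only in rows, so rows that do not move let the fingers close. It gives the time, the measured TCP pose, the force, the opening and the grip force at its end, in the units of the state.
- get_state(): the state, without advancing time (a new reading comes with each control period).
- cams.read_camera(name): name is "side" or "top"; returns a dict with "color" (400x640x3 uint8, blue, green, red), "vfov" (degrees; the focal length in pixels is half the picture's height over the tangent of half this angle, whatever the lens; pixels are square), "cx", "cy" (the principal point, pixels), "distortion" ([k1, k2, p1, p2, k3] as OpenCV has them; the pictures are not rectified), "rvec" (rotation vector, rad) and "tvec" (3), from world to camera coordinates, as OpenCV has them. Camera axes: x right, y down, z forward; pixel columns grow to the right and rows downward; lengths in m; the calibration is good to about 2 mm. A picture is of the moment at which its call begins. There is no depth.
- ctrl.sign_off(): hands the job in; it is judged then, once.
The state is a dict: "time": time; "qpos": joint angles; "dq": joint speeds; "joint_efforts": joint torques, N m; "eef_pos": TCP position; "tcp_rot": TCP orientation; "contact_force": force on the tool from outside, world axes, zero at the start; "wrist_torque": the same for the moment, N m; "opening": opening from 0.0 (shut) to 1.0 (fully open); "finger_force": force on a finger pad.
Only numpy, scipy, OpenCV 4.12 (cv2) and the standard library are available. Lean on these libraries where they do the work, as an engineer would, in place of code of your own. Each camera call takes 0.05 s, during which the arm holds its last target. There are 200 camera calls.

## Working session

There is one attempt and no reset: what is moved stays moved. The work goes in short steps, Python scripts to look and compute and a tool call to move; the robot and the scene stay as the last step left them, time stands still between calls to the robot, and variables do not carry over. Pictures are saved under pics/ and viewed, at most 14 in all, crops included, and the job is handed in when it is done.

Besides the shell and the picture viewer there is one more tool, called after ">>>" as a command line: name --argument value ..., lists and objects as JSON in quotes. jog_arm: Moves the arm, as the interface text tells. Its arguments: {"type":"object","properties":{"deltas":{"type":"string"},"gripper":{"type":"number"},"squeeze":{"type":"number"}},"required":["deltas"]}

```bash
mkdir -p pics; cat > h.py <<'E'
import numpy as np, cv2
from plant import get_state, cams, ctrl
def snap(name,fn=None):
    d=cams.read_camera(name); im=d["color"]
    if fn: cv2.imwrite("pics/"+fn,im)
    f=200/np.tan(np.radians(d["vfov"])/2)
    K=np.array([[f,0,d["cx"]],[0,f,d["cy"]],[0,0,1]])
    return im,K,np.array(d["distortion"],float),np.array(d["rvec"],float),np.array(d["tvec"],float)
def pix2w(cal,uv,z):
    _,K,D,r,t=cal; R=cv2.Rodrigues(r)[0]
    p=cv2.undistortPoints(np.array(uv,float).reshape(-1,1,2),K,D).reshape(-1,2)
    ray=np.c_[p,np.ones(len(p))]@R; c=-R.T@t.reshape(3)
    s=(np.broadcast_to(z,len(p))-c[2])/ray[:,2]
    return c+ray*s[:,None]
def w2pix(cal,P):
    _,K,D,r,t=cal
    return cv2.projectPoints(np.array(P,float).reshape(-1,1,3),r,t,K,D)[0].reshape(-1,2)
E
python3 - <<'E'
from h import *
for n in("top","side"):
    c=snap(n,n+"0.png"); print(n,c[1][0,0],c[3],c[4],c[2], -cv2.Rodrigues(c[3])[0].T@c[4].reshape(3))
print(get_state())
E
```

```text
top 363.20045465656506 [ 2.11554901 -2.09821084  0.16368987] [0.04894881 0.51497987 0.99431178] [-0.0595301  0.         0.         0.         0.       ] [0.31873767 0.01713465 1.0744156 ]
side 460.41690812335395 [ 2.29246438 -0.19595076  0.0737034 ] [-0.49198675  0.14568027  1.16399117] [-0.00469147  0.          0.          0.          0.        ] [ 0.36667507 -0.84331697  0.87892833]
{'time': 0.1, 'qpos': array([ 9.67992595e-01,  2.87153238e-01,  1.57804808e+00,  1.13453565e-05,
        1.27859913e+00, -1.49988995e-01]), 'dq': array([ 0.00140838, -0.00247335, -0.00492813,  0.00104846,  0.00117157,
        0.00010413]), 'joint_efforts': array([ 1.79316726e-04, -4.07298625e+01, -2.93697256e+01, -1.27850039e-04,
        3.43210471e-03, -1.11357971e-05]), 'eef_pos': array([0.29495513, 0.60652436, 0.2490252 ]), 'tcp_rot': array([ 2.24479496e-01,  9.74478187e-01, -1.02462526e-03, -4.10812272e-04]), 'contact_force': array([-0.71621682, -1.32484918, -0.02546382]), 'wrist_torque': array([0.0285415 , 0.01491629, 0.03292317]), 'finger_force': 0.0, 'opening': 0.9994306623036455}
```

View pics/top0.png

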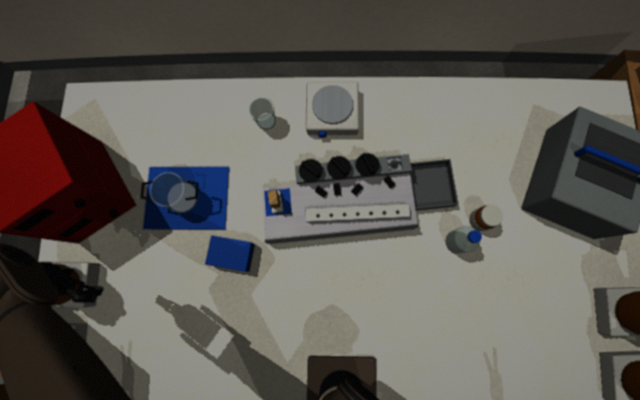

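View pics/side0.png

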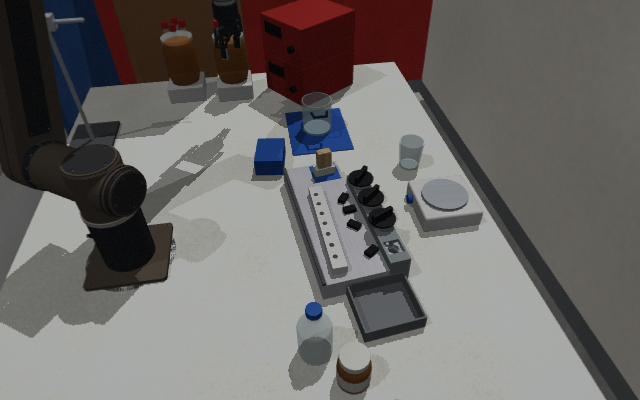

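Top view: bed centre about (340,205), screws at (311,171), (340,167) and (367,164), bore 1 empty at (396,163). There are four chips at (320,191), (337,188), (357,189) and (390,182), and the scraper is at (276,202). The side view agrees. I'll enlarge both.

```bash
python3 - <<'E'
import cv2
a=cv2.imread("pics/top0.png")[145:250,255:465]; cv2.imwrite("pics/topc.png",cv2.convertScaleAbs(cv2.resize(a,None,fx=3.8,fy=3.8,interpolation=cv2.INTER_CUBIC),alpha=1.5))
a=cv2.imread("pics/side0.png")[140:345,275:435]; cv2.imwrite("pics/sidec.png",cv2.convertScaleAbs(cv2.resize(a,None,fx=2.9,fy=2.9,interpolation=cv2.INTER_CUBIC),alpha=1.5))
E
```

```text
(no output)
```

View pics/topc.png

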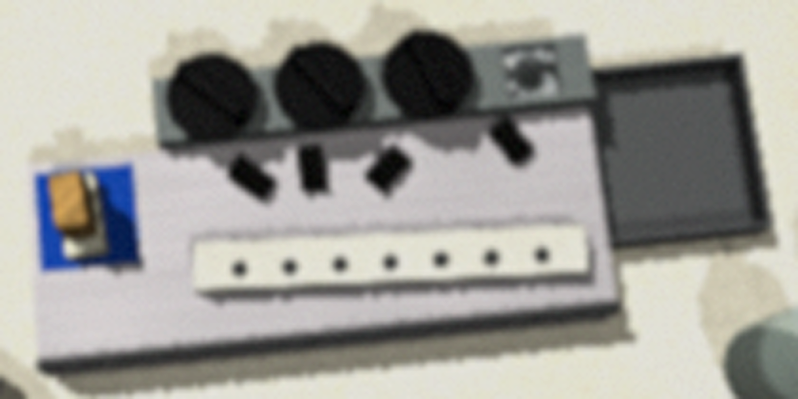

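View pics/sidec.png

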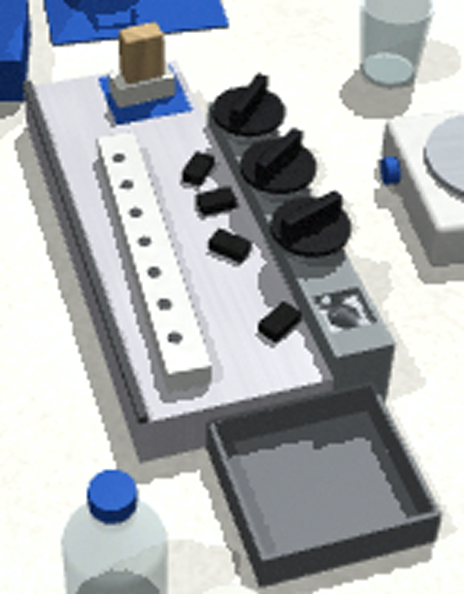

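The crops show the rail, tray and patch corners sharply, so I'll fit the bed pose from those. Then I'll measure the chips, bar, scraper and blades.

```bash
cat > fit.py <<'E'
from h import *
from scipy.optimize import least_squares
T=[((50,165,76),(152,80)),((50,-165,76),(584,37)),((0,-165,76),(595,101)),((35,-295.5,40),(742,56)),((-105,-295.5,40),(772,228)),
((-7.5,263,50),(36,175)),((-7.5,187,50),(133,164)),((-84.5,187,50),(139,268)),((-84.5,263,50),(43,270)),((0,270,50),(30,160))]
S=[((-84.5,187,50),(115,122)),((-7.5,187,50),(190,110)),((0,-165,76),(336,357)),((50,-165,76),(392,343)),((-105,-295.5,40),(258,552)),((35,-295.5,40),(437,516)),((-105,-165,36),(210,425))]
ct,cs=snap("top"),snap("side")
tp=lambda uv:(np.array(uv,float)+.5)/3.8-.5+[255,145]
sp=lambda uv:(np.array(uv,float)+.5)/2.9-.5+[275,140]
def b2w(p,P):
    P=np.array(P,float)/1e3; c,s=np.cos(p[2]),np.sin(p[2])
    return np.c_[p[0]+c*P[:,0]-s*P[:,1],p[1]+s*P[:,0]+c*P[:,1],P[:,2]]
def w2b(p,W):
    c,s=np.cos(p[2]),np.sin(p[2]); d=W[:,:2]-p[:2]
    return np.c_[c*d[:,0]+s*d[:,1],-s*d[:,0]+c*d[:,1]]*1e3
def res(p):
    return np.r_[(w2pix(ct,b2w(p,[a for a,_ in T]))-tp([b for _,b in T])).ravel(),(w2pix(cs,b2w(p,[a for a,_ in S]))-sp([b for _,b in S])).ravel()]
if __name__=="__main__":
    s=least_squares(res,[.55,0,0],loss="soft_l1"); p=s.x; np.save("bed.npy",p); print(p,np.degrees(p[2])); print(res(p).round(1).reshape(-1,2).tolist())
    print("chips top",w2b(p,pix2w(ct,tp([(253,178),(313,169),(389,170),(512,142)]),.062)).round())
    print("chips side",w2b(p,pix2w(cs,sp([(198,165),(217,200),(230,243),(280,321)]),.060)).round())
    print("bar top",w2b(p,pix2w(ct,tp([(196,240),(197,293),(588,271),(585,224)]),.074)).round())
    print("bar hole",w2b(p,pix2w(ct,tp([(240,269),(542,255)]),.074)).round(), w2b(p,pix2w(cs,sp([(119,157),(175,337)]),.074)).round())
    print("scr top",w2b(p,pix2w(ct,tp([(50,177),(80,172),(88,228),(57,234)]),.126)).round())
    print("scr side",w2b(p,pix2w(cs,sp([(120,36),(164,35),(158,22),(118,30)]),.126)).round())
    print("side blades",[(w2b(p,pix2w(cs,sp(q),.1175))).round().tolist() for q in([(266,78),(245,108)],[(299,134),(268,165)],[(340,198),(285,230)])])
    print("top blades",[(w2b(p,pix2w(ct,tp(q),.1175))).round().tolist() for q in([(188,85),(240,118)],[(298,68),(345,110)],[(408,48),(452,108)])])
    for im,nm,r in((ct[0],"bt",(145,190,290,390)),(cs[0],"bs",(160,240,335,410))):
        a=im[r[0]:r[1],r[2]:r[3]].astype(float); a=255*np.clip(a/110,0,1)**.5; k=7.5
        cv2.imwrite(f"pics/{nm}.png",cv2.resize(a.astype(np.uint8),None,fx=k,fy=k,interpolation=cv2.INTER_CUBIC))
E
python3 fit.py
```

```text
[ 0.59549854 -0.03239848  0.10585035] 6.0647781796458675
[[-0.2, -0.3], [0.5, -0.4], [0.1, -0.5], [0.8, -0.8], [0.7, 0.0], [-0.5, -0.4], [-0.2, -0.1], [0.3, -1.6], [-0.7, 0.5], [-1.4, 1.3], [-0.1, 1.0], [0.3, 0.3], [-1.3, 0.2], [-0.0, 0.4], [-0.2, 2.1], [0.6, -1.5], [-2.5, -1.9]]
chips top [[ -31.   96.]
 [ -29.   50.]
 [ -35.   -7.]
 [ -23. -101.]]
chips side [[ -28.   98.]
 [ -26.   48.]
 [ -31.   -7.]
 [ -20. -104.]]
bar top [[ -76.  142.]
 [-116.  145.]
 [-128. -142.]
 [ -93. -144.]]
bar hole [[-101.  111.]
 [-113. -110.]] [[ -99.  114.]
 [-111. -109.]]
scr top [[-31. 238.]
 [-29. 217.]
 [-70. 214.]
 [-72. 236.]]
scr side [[-67. 225.]
 [-27. 215.]
 [-26. 237.]
 [-67. 235.]]
side blades [[[49.0, 135.0], [16.0, 98.0]], [[50.0, 51.0], [10.0, 19.0]], [[54.0, -37.0], [-4.0, -60.0]]]
top blades [[[29.0, 135.0], [1.0, 100.0]], [[34.0, 55.0], [-1.0, 24.0]], [[40.0, -26.0], [-7.0, -52.0]]]
```

View pics/bt.png

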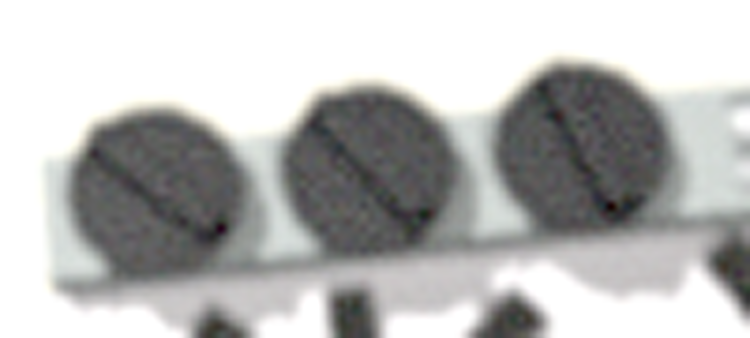

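View pics/bs.png

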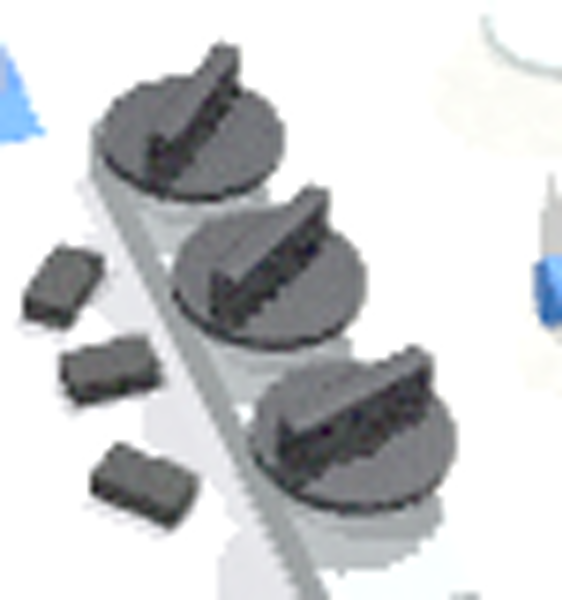

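Bed pose is (0.5955, -0.0324), yaw 6.06°, with residuals around 1 px. The blades stand at about 49° (screw 4), 38° (screw 3) and 24° (screw 2) from bed x. The scraper is at about bed (-50, 226), and the bar is at about x -107, turned about 3°. I'm moving over the scraper now.

>>> jog_arm --deltas "0.4 -0.75 0 0 0 -0.9;0.4 -0.75 0 0 0 -0.9;0.4 -0.75 0 0 0 -0.9;0.4 -0.75 0 0 0 -0.9;0.4 -0.75 0 0 0 -0.9;0.4 -0.75 0 0 0 -0.9;0.4 -0.75 0 0 0 -0.9;0.4 -0.75 0 0 0 -0.9;0.4 -0.75 0 0 0 -0.9;0.4 -0.75 0 0 0 -0.9;0.4 -0.75 0 0 0 -0.9;0.4 -0.75 0 0 0 -0.9;0.4 -0.75 0 0 0 -0.9;0.4 -0.75 0 0 0 -0.9;0.4 -0.75 0 0 0 -0.9;0.4 -0.75 0 0 0 -0.9;0.4 -0.75 0 0 0 -0.9;0.4 -0.75 0 0 0 -0.9;0.4 -0.75 0 0 0 -0.9;0 0 0 0 0 0" --gripper 0.7

```text
time: 2.7
eef_pos: [0.4475, 0.3213, 0.2502]
tcp_rot: [0.883, 0.47, -0.0, -0.0]
contact_force: [0.4, 0.0, -0.3]
opening: 0.697
finger_force: 0.0
```

>>> jog_arm --deltas "0.41 -0.75 0 0 0 -0.97;0.41 -0.75 0 0 0 -0.97;0.41 -0.75 0 0 0 -0.97;0.41 -0.75 0 0 0 -0.97;0.41 -0.75 0 0 0 -0.97;0.41 -0.75 0 0 0 -0.97;0.41 -0.75 0 0 0 -0.97;0.41 -0.75 0 0 0 -0.97;0.41 -0.75 0 0 0 -0.97;0 0 -0.8 0 0 0;0 0 -0.8 0 0 0;0 0 -0.8 0 0 0;0 0 -0.8 0 0 0;0 0 0 0 0 0;0 0 0 0 0 0"

```text
time: 4.58
eef_pos: [0.5213, 0.1871, 0.1866]
tcp_rot: [0.999, 0.053, 0.0, -0.0]
contact_force: [0.2, 1.4, 0.3]
opening: 0.699
finger_force: 0.0
```

```bash
python3 - <<'E'
from h import *
a=[]
for n,r in(("top",(160,230,255,345)),("side",(90,220,290,390))):
    c=snap(n); k=4 if n=="side" else 5
    x=cv2.resize(c[0][r[0]:r[1],r[2]:r[3]],None,fx=k,fy=k,interpolation=cv2.INTER_CUBIC); a.append(x)
h=max(x.shape[0] for x in a)
cv2.imwrite("pics/a1.png",cv2.resize(np.hstack([cv2.copyMakeBorder(x,0,h-x.shape[0],0,0,0) for x in a]),None,fx=.9,fy=.9))
s=get_state();print(s["eef_pos"],s["qpos"])
E
```

```text
[0.52167184 0.18710358 0.18729357] [1.61276194e-01 8.18526983e-02 1.93235478e+00 3.15735374e-05
 1.12552237e+00 1.62616357e+00]
```

View pics/a1.png

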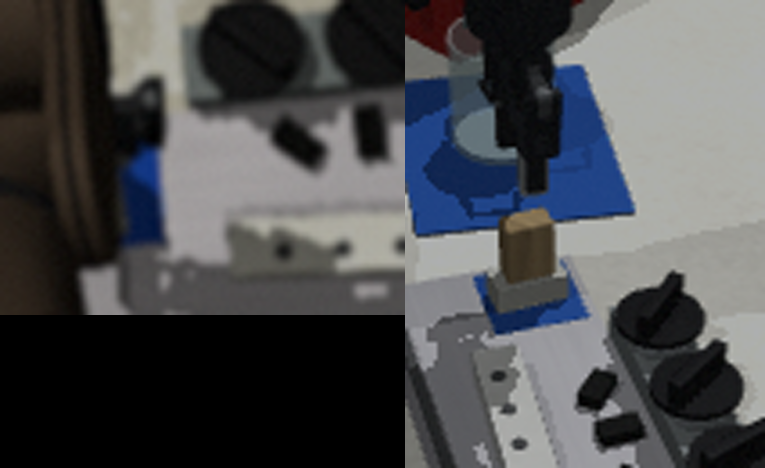

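The side crop shows the fingers centred over the grip (finger about (535,170), grip about (528,245)). Descending and gripping.

>>> jog_arm --deltas "0 0 -0.7 0 0 0;0 0 -0.7 0 0 0;0 0 -0.7 0 0 0;0 0 -0.7 0 0 0;0 0 -0.7 0 0 0;0 0 -0.7 0 0 0;0 0 0 0 0 0"

```text
time: 5.55
eef_pos: [0.52, 0.1868, 0.1006]
tcp_rot: [0.999, 0.053, -0.002, 0.0]
contact_force: [0.3, -0.6, -0.3]
opening: 0.697
finger_force: 0.0
```

>>> jog_arm --deltas "0 0 0 0 0 0;0 0 0 0 0 0;0 0 0 0 0 0;0 0 0 0 0 0;0 0 0 0 0 0;0 0 0 0 0 0;0 0 0 0 0 0;0 0 0 0 0 0" --gripper 0 --squeeze 80

```text
time: 6.55
eef_pos: [0.5218, 0.1872, 0.1034]
tcp_rot: [0.999, 0.053, 0.001, -0.0]
contact_force: [-0.3, 0.6, 5.8]
opening: 0.275
finger_force: 77.6
```

>>> jog_arm --deltas "0 0 0.09 0 0 0;0.4 0.04 0 0 0 0;0.42 0.05 0 0 0 0;0 0 0 0 0 0;0.06 -0.6 0 0 0 0;0.065 -0.6 0 0 0 0;0.06 -0.6 0 0 0 0;0.065 -0.6 0 0 0 0;0.06 -0.6 0 0 0 0;0.065 -0.6 0 0 0 0;0.065 -0.6 0 0 0 0;0.065 -0.6 0 0 0 0;0.06 -0.6 0 0 0 0;0 0 0 0 0 0"

```text
time: 8.3
eef_pos: [0.5489, 0.0799, 0.1042]
tcp_rot: [0.999, 0.052, 0.0, 0.0]
contact_force: [0.1, -0.2, -2.6]
opening: 0.272
finger_force: 77.2
```

>>> jog_arm --deltas "0.065 -0.6 0 0 0 0;0.065 -0.6 0 0 0 0;0.065 -0.6 0 0 0 0;0.065 -0.6 0 0 0 0;0.065 -0.6 0 0 0 0;0.065 -0.6 0 0 0 0;0.065 -0.6 0 0 0 0;0.065 -0.6 0 0 0 0;0.065 -0.6 0 0 0 0;0.065 -0.6 0 0 0 0;0.065 -0.6 0 0 0 0;0.065 -0.6 0 0 0 0;0.065 -0.6 0 0 0 0;0 0 0 0 0 0"

```text
time: 10.05
eef_pos: [0.5659, -0.0764, 0.1042]
tcp_rot: [0.999, 0.052, 0.0, 0.0]
contact_force: [0.2, 0.0, -2.8]
opening: 0.274
finger_force: 77.3
```

```bash
python3 - <<'E'
from h import *; import fit
p=np.load("bed.npy")
s=get_state();print(fit.w2b(p,s["eef_pos"][None]),s["eef_pos"],s["contact_force"],s["opening"])
c=snap("side")
cv2.imwrite("pics/a2.png",cv2.resize(c[0][120:340,270:440],None,fx=2.7,fy=2.7,interpolation=cv2.INTER_CUBIC))
E
```

```text
[[-34.27143861 -39.61895741]] [ 0.56560477 -0.07541656  0.10405099] [-0.34340821  0.0399808  -2.48317384] 0.27131743488372295
```

View pics/a2.png

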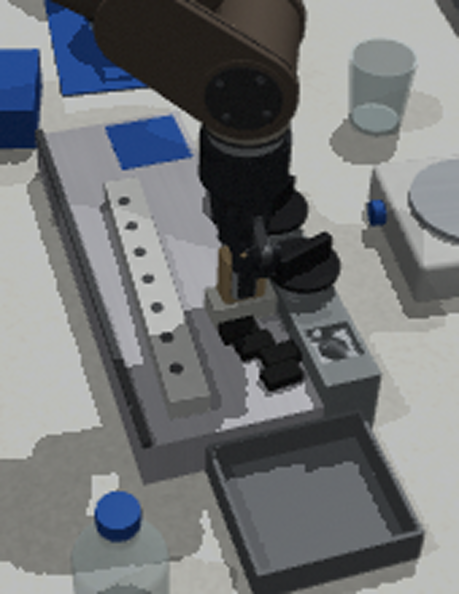

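All four chips are ahead of the foot (about (235,330) to (282,375)). Continuing over the edge.

>>> jog_arm --deltas "0.065 -0.6 0 0 0 0;0.065 -0.6 0 0 0 0;0.065 -0.6 0 0 0 0;0.065 -0.6 0 0 0 0;0.065 -0.6 0 0 0 0;0.065 -0.6 0 0 0 0;0.065 -0.6 0 0 0 0;0.065 -0.6 0 0 0 0;0.065 -0.6 0 0 0 0;0.065 -0.6 0 0 0 0;0.065 -0.6 0 0 0 0;0.03 -0.3 0 0 0 0;0 0 0 0 0 0;0 0 0 0 0 0;0 0 0 0 0 0"

```text
time: 12.08
eef_pos: [0.5805, -0.2128, 0.1041]
tcp_rot: [0.999, 0.053, -0.0, -0.0]
contact_force: [-0.3, -0.2, -3.2]
opening: 0.271
finger_force: 77.3
```

```bash
python3 - <<'E'
from h import *; import fit
p=np.load("bed.npy")
s=get_state();print(fit.w2b(p,s["eef_pos"][None]),s["eef_pos"],s["contact_force"],s["opening"])
E
```

```text
[[ -33.92471512 -177.87175355]] [ 0.58055634 -0.21285894  0.10410842] [-0.26791183  0.89572665 -3.01393642] 0.27243238470237463
```

>>> jog_arm --deltas "-0.065 0.6 0 0 0 0;-0.065 0.6 0 0 0 0;-0.065 0.6 0 0 0 0;-0.065 0.6 0 0 0 0;-0.065 0.6 0 0 0 0;-0.065 0.6 0 0 0 0;-0.065 0.6 0 0 0 0;-0.065 0.6 0 0 0 0;-0.065 0.6 0 0 0 0;-0.065 0.6 0 0 0 0;-0.065 0.6 0 0 0 0;-0.065 0.6 0 0 0 0;-0.065 0.6 0 0 0 0;-0.065 0.6 0 0 0 0;0 0 0 0 0 0"

```text
time: 14.05
eef_pos: [0.5622, -0.0443, 0.104]
tcp_rot: [0.999, 0.054, -0.0, -0.0]
contact_force: [0.4, -0.2, -2.7]
opening: 0.272
finger_force: 77.4
```

```bash
python3 - <<'E'
from h import *; import fit
p=np.load("bed.npy")
s=get_state();print(fit.w2b(p,s["eef_pos"][None]),s["eef_pos"],s["contact_force"],s["opening"])
c=snap("side")
cv2.imwrite("pics/a3.png",cv2.resize(c[0][120:340,270:440],None,fx=2.7,fy=2.7,interpolation=cv2.INTER_CUBIC))
E
```

```text
[[-34.19982501  -9.24165905]] [ 0.56246653 -0.04520172  0.10418148] [ 0.17272973 -1.12076269 -2.49303768] 0.27270667862212916
```

View pics/a3.png

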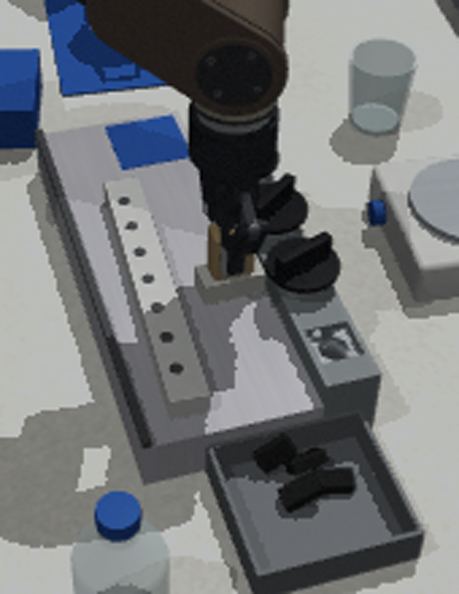

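All four chips lie in the tray (about (275,450) to (330,490)). Taking the scraper back to its patch.

>>> jog_arm --deltas "-0.07 0.65 0 0 0 0;-0.07 0.65 0 0 0 0;-0.07 0.65 0 0 0 0;-0.07 0.65 0 0 0 0;-0.07 0.65 0 0 0 0;-0.07 0.65 0 0 0 0;-0.07 0.65 0 0 0 0;-0.07 0.65 0 0 0 0;-0.07 0.65 0 0 0 0;-0.07 0.65 0 0 0 0;-0.07 0.65 0 0 0 0;-0.07 0.65 0 0 0 0;-0.07 0.65 0 0 0 0;-0.07 0.65 0 0 0 0;-0.07 0.65 0 0 0 0;-0.07 0.65 0 0 0 0;-0.07 0.65 0 0 0 0;-0.4 0.6 0 0 0 0;-0.2 0 0 0 0 0;0 0 0 0 0 0"

```text
time: 16.7
eef_pos: [0.526, 0.1877, 0.104]
tcp_rot: [0.999, 0.053, -0.0, 0.0]
contact_force: [0.8, -0.3, -3.4]
opening: 0.272
finger_force: 77.4
```

```bash
python3 - <<'E'
from h import *; import fit
p=np.load("bed.npy")
s=get_state();print(fit.w2b(p,s["eef_pos"][None]),s["eef_pos"],s["contact_force"],s["opening"])
E
```

```text
[[-45.24708961 225.8904302 ]] [0.52663874 0.18744718 0.10421001] [ 0.27947672 -1.11988344 -2.39016358] 0.2701525830888711
```

>>> jog_arm --deltas "0 0 -0.06 0 0 0;0 0 0 0 0 0;0 0 0 0 0 0"

```text
time: 17.18
eef_pos: [0.5269, 0.1875, 0.1034]
tcp_rot: [0.999, 0.053, 0.0, 0.0]
contact_force: [-2.2, -1.5, 1.8]
opening: 0.274
finger_force: 77.6
```

>>> jog_arm --deltas "0 0 0 0 0 0;0 0 0 0 0 0;0 0 0 0 0 0;0 0 0 0 0 0;0 0 0 0 0 0;0 0 0.3 0 0 0;0 0 0.7 0 0 0;0 0 0.7 0 0 0;0 0 0.7 0 0 0;0 0 0.7 0 0 0;0 0 0.7 0 0 0;0 0 0 0 0 0" --gripper 0.6

```text
time: 18.68
eef_pos: [0.5275, 0.188, 0.1808]
tcp_rot: [0.999, 0.053, 0.002, -0.0]
contact_force: [0.0, -0.0, 0.2]
opening: 0.599
finger_force: 0.0
```

>>> jog_arm --deltas "-0.23 -0.735 0 0 0 0;-0.23 -0.735 0 0 0 0;-0.23 -0.735 0 0 0 0;-0.23 -0.735 0 0 0 0;-0.23 -0.735 0 0 0 0;-0.23 -0.735 0 0 0 0;-0.23 -0.735 0 0 0 0;-0.23 -0.735 0 0 0 0;-0.23 -0.735 0 0 0 0;-0.23 -0.735 0 0 0 0;-0.23 -0.735 0 0 0 0;-0.23 -0.735 0 0 0 0;-0.23 -0.735 0 0 0 0;-0.23 -0.735 0 0 0 0;-0.23 -0.735 0 0 0 0;-0.23 -0.735 0 0 0 0;0 0 -1 0 0 0;0 0 -1 0 0 0;0 0 0 0 0 0;0 0 0 0 0 0" --gripper 1

```text
time: 21.18
eef_pos: [0.4533, -0.0478, 0.1396]
tcp_rot: [0.999, 0.053, 0.0, 0.0]
contact_force: [-0.2, 0.4, -1.3]
opening: 0.999
finger_force: 0.0
```

```bash
python3 - <<'E'
from h import *; import fit
p=np.load("bed.npy")
s=get_state();print(fit.w2b(p,s["eef_pos"][None]),s["eef_pos"],s["opening"])
c=snap("side")
cv2.imwrite("pics/a4.png",cv2.resize(c[0][120:340,250:440],None,fx=2.7,fy=2.7,interpolation=cv2.INTER_CUBIC))
E
```

```text
[[-142.67030457   -0.26338947]] [ 0.45365457 -0.04773391  0.1400083 ] 0.9979776069216373
```

View pics/a4.png

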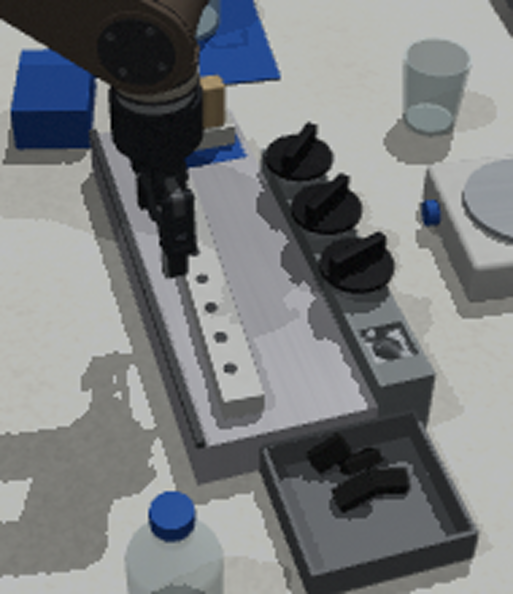

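```bash
python3 - <<'E'
from h import *; import fit
p=np.load("bed.npy"); c=fit.cs
for z in(115,120,125,130,135,140): print(z,((w2pix(c,fit.b2w(p,[(-142.7,-50,z)]))-[250,120])*2.7).round())
print(fit.w2b(p,pix2w(c,[(202/2.7+250,278/2.7+120),(230/2.7+250,368/2.7+120)],.074)))
E
```

```text
115 [[175. 293.]]
120 [[175. 289.]]
125 [[175. 285.]]
130 [[175. 281.]]
135 [[175. 276.]]
140 [[174. 272.]]
[[-105.06228038    1.08415385]
 [-111.21303965 -110.27883534]]
```

Open fingertips are about 6 mm ahead of the TCP, and the bar is unmoved at about x -107. Lowering to TCP 0.071 with opening 0.8 so the tips clear the lip and overlap the bar by about 10 mm.

>>> jog_arm --deltas "0 0 -0.5 0 0 0;0 0 -0.5 0 0 0;0 0 -0.5 0 0 0;0 0 -0.5 0 0 0;0 0 -0.5 0 0 0;0 0 -0.5 0 0 0;0 0 -0.45 0 0 0;0 0 0 0 0 0;0.3 0.03 0 0 0 0;0.3 0.03 0 0 0 0;0.3 0.03 0 0 0 0;0 0 0 0 0 0" --gripper 0.8

```text
time: 22.92
eef_pos: [0.4715, -0.0456, 0.0698]
tcp_rot: [0.999, 0.053, 0.0, 0.0]
contact_force: [-0.8, 0.3, 1.1]
opening: 0.8
finger_force: 0.4
```

>>> jog_arm --deltas "0.3 0.032 0 0 0 0;0.3 0.032 0 0 0 0;0.3 0.032 0 0 0 0;0.3 0.032 0 0 0 0;0.3 0.032 0 0 0 0;0.3 0.032 0 0 0 0;0.3 0.032 0 0 0 0;0.3 0.032 0 0 0 0;0.3 0.032 0 0 0 0;0.3 0.032 0 0 0 0"

```text
time: 24.18
eef_pos: [0.5314, -0.0392, 0.0699]
tcp_rot: [0.999, 0.053, 0.0, -0.0]
contact_force: [-1.8, 0.2, -0.6]
opening: 0.801
finger_force: 1.0
```

```bash
python3 - <<'E'
from h import *; import fit
p=np.load("bed.npy")
s=get_state();print(fit.w2b(p,s["eef_pos"][None]),s["eef_pos"],s["opening"],s["contact_force"])
c=snap("side")
cv2.imwrite("pics/a5.png",cv2.resize(c[0][120:340,250:440],None,fx=2.7,fy=2.7,interpolation=cv2.INTER_CUBIC))
E
```

```text
[[-63.67647002  -0.18688212]] [ 0.5321982  -0.03931191  0.07036625] 0.8003204068753772 [-1.16525212  1.19640177 -0.11580126]
```

View pics/a5.png

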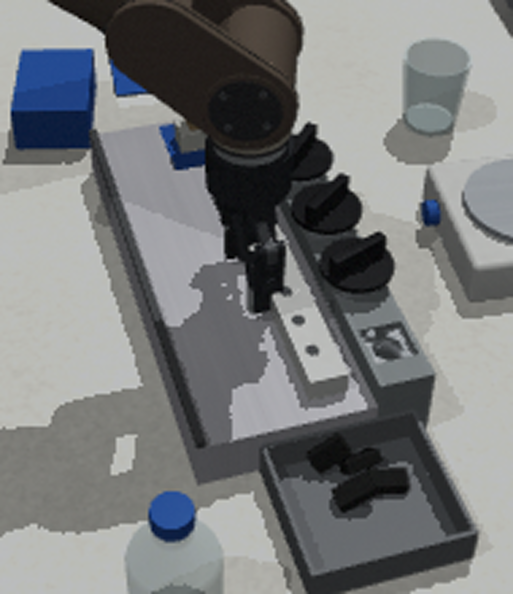

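The bar moves well: its end is near (325,385), with a strip about 10 mm wide left to the rail. Closing in slowly.

>>> jog_arm --deltas "0.2 0.021 0 0 0 0;0.2 0.021 0 0 0 0;0.2 0.021 0 0 0 0;0.1 0.01 0 0 0 0;0.1 0.01 0 0 0 0;0 0 0 0 0 0"

```text
time: 25.08
eef_pos: [0.5468, -0.0376, 0.0703]
tcp_rot: [0.999, 0.053, -0.0, 0.0]
contact_force: [-4.6, -1.1, 3.9]
opening: 0.797
finger_force: 2.3
```

>>> jog_arm --deltas "0.1 0.01 0 0 0 0;0.05 0.005 0 0 0 0;0 0 0 0 0 0"

```text
time: 25.45
eef_pos: [0.5498, -0.0373, 0.0701]
tcp_rot: [0.999, 0.053, -0.0, -0.0]
contact_force: [-4.9, -0.1, 4.0]
opening: 0.8
finger_force: 2.5
```

>>> jog_arm --deltas "0.1 0.01 0 0 0 0;0.05 0.005 0 0 0 0;0 0 0 0 0 0"

```text
time: 25.82
eef_pos: [0.5505, -0.0373, 0.07]
tcp_rot: [0.999, 0.054, -0.004, 0.0]
contact_force: [-13.1, -2.7, 10.0]
opening: 0.801
finger_force: 6.3
```

The bar is seated (rail contact at 13 N). Backing off, rising and going above screw 4 with the fingers turned across its blade.

>>> jog_arm --deltas "-0.5 -0.05 0 0 0 0;-0.5 -0.05 0 0 0 0;0 0 0.9 0 0 0;0 0 0.9 0 0 0;0 0 0.9 0 0 0;0 0 0.9 0 0 0;0 0 0.9 0 0 0;0 0 0.9 0 0 0;0.38 0.64 0 0 0 0.85;0.38 0.64 0 0 0 0.85;0.38 0.64 0 0 0 0.85;0.38 0.64 0 0 0 0.85;0.38 0.64 0 0 0 0.85;0.38 0.64 0 0 0 0.85;0.38 0.64 0 0 0 0.85;0.38 0.64 0 0 0 0.85;0.38 0.64 0 0 0 0.85;0.38 0.64 0 0 0 0.85"

```text
time: 28.08
eef_pos: [0.6092, 0.0895, 0.1784]
tcp_rot: [0.887, 0.461, -0.0, -0.0]
contact_force: [-0.0, -0.3, -0.5]
opening: 0.799
finger_force: 0.0
```

>>> jog_arm --deltas "0 0 0 0 0 0;0 0 0 0 0 0;0 0 0 0 0 0;0 0 0 0 0 0" --gripper 0.4

```text
time: 28.58
eef_pos: [0.6088, 0.0886, 0.178]
tcp_rot: [0.888, 0.46, -0.0, 0.0]
contact_force: [-0.0, -0.8, 0.7]
opening: 0.402
finger_force: 0.0
```

```bash
cat > st.py <<'E'
from h import *; import sys; from scipy.spatial.transform import Rotation as Ro
p=np.load("bed.npy")
def w2b(W):
    c,s=np.cos(p[2]),np.sin(p[2]); d=W[:2]-p[:2]; return np.array([c*d[0]+s*d[1],-s*d[0]+c*d[1]])*1e3
def show():
    s=get_state(); y=Ro.from_quat(s["tcp_rot"]).as_matrix()[:,1]
    print("t",round(s["time"],2),"bed",w2b(s["eef_pos"]).round(1),"z",round(s["eef_pos"][2]*1e3,1),"blade angle(bed) of fingers",round((np.degrees(np.arctan2(y[1],y[0])-p[2])+90)%180,1),"q6",s["qpos"][5].round(2),"F",s["contact_force"].round(1),"M",s["wrist_torque"].round(2),"op",round(s["opening"]*85,1),"ff",round(s["finger_force"],1))
if __name__=="__main__":
    show()
    if len(sys.argv)>1:
        c=snap("side"); cv2.imwrite("pics/"+sys.argv[1],cv2.resize(c[0][130:320,300:440],None,fx=3.1,fy=3.1,interpolation=cv2.INTER_CUBIC))
E
python3 st.py a6.png
```

```text
t 28.57 bed [ 26. 119.] z 178.0 blade angle(bed) of fingers 48.6 q6 0.6 F [-0.  -0.8  0.7] M [ 0.   -0.04  0.02] op 34.2 ff 0.0
```

View pics/a6.png

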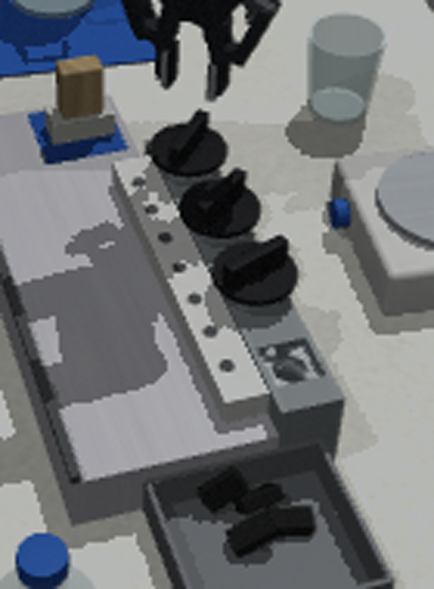

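>>> jog_arm --deltas "-0.05 0.05 -0.6 0 0 0;0 0 -0.6 0 0 0;0 0 -0.6 0 0 0;0 0 -0.6 0 0 0;0 0 -0.5 0 0 0;0 0 0 0 0 0;0 0 0 0 0 0"

```text
time: 29.5
eef_pos: [0.6083, 0.09, 0.1203]
tcp_rot: [0.888, 0.46, 0.0, 0.0]
contact_force: [-0.5, -0.3, -0.4]
opening: 0.398
finger_force: 0.0
```

>>> jog_arm --deltas "0 0 0 0 0 0;0 0 0 0 0 0;0 0 0 0 0 0;0 0 0 0 0 0" --gripper 0.22 --squeeze 20

```text
time: 30.0
eef_pos: [0.608, 0.09, 0.12]
tcp_rot: [0.888, 0.46, 0.0, 0.0]
contact_force: [-0.5, -0.6, 0.0]
opening: 0.223
finger_force: 0.0
```

```bash
python3 st.py; python3 - <<'E'
from h import *; import fit
p=np.load("bed.npy"); print(fit.w2b(p,pix2w(fit.cs,[(138/3.1+300,182/3.1+130),(227/3.1+300,366/3.1+130)],.074)))
E
```

```text
t 30.0 bed [ 25.3 120.4] z 120.0 blade angle(bed) of fingers 48.7 q6 0.6 F [-0.5 -0.6  0. ] M [-0.02 -0.06  0.01] op 18.9 ff 0.0
[[ -19.32163871  112.01854443]
 [ -18.5343413  -110.62665835]]
```

The bar holes read x -19.3 and -18.5, so it is flush and parallel. Turning screw 4 backward now.

>>> jog_arm --deltas "0 0 -0.12 0 0 0;0 0 0 0 0 0.5;0 0 0 0 0 0.5;0 0 0 0 0 0.5;0 0 0 0 0 0.5;0 0 0 0 0 0.5;0 0 0 0 0 0.5;0 0 0 0 0 0.5;0 0 0 0 0 0.5;0 0 0 0 0 0.5;0 0 0 0 0 0.5;0 0 0 0 0 0.5;0 0 0 0 0 0.5;0 0 0 0 0 0.5;0 0 0 0 0 0.5;0 0 0 0 0 0"

```text
time: 32.1
eef_pos: [0.6079, 0.09, 0.1173]
tcp_rot: [0.677, 0.736, -0.0, -0.0]
contact_force: [0.2, -0.8, -0.5]
opening: 0.219
finger_force: 0.2
```

```bash
python3 st.py
```

```text
t 32.1 bed [ 25.2 120.4] z 117.3 blade angle(bed) of fingers 88.8 q6 -0.1 F [ 0.2 -0.8 -0.5] M [-0.   -0.01  0.05] op 18.6 ff 0.2
```

>>> jog_arm --deltas "0 0 0 0 0 0.4;0 0 0 0 0 0.4;0 0 0 0 0 0.4;0 0 0 0 0 0"

```text
time: 32.6
eef_pos: [0.6078, 0.0901, 0.1173]
tcp_rot: [0.632, 0.775, -0.0, -0.0]
contact_force: [0.5, 0.3, -1.1]
opening: 0.22
finger_force: 0.4
```

```bash
python3 st.py
```

```text
t 32.6 bed [ 25.2 120.6] z 117.3 blade angle(bed) of fingers 95.6 q6 -0.22 F [ 0.5  0.3 -1.1] M [ 0.07  0.01 -0.01] op 18.7 ff 0.4
```

>>> jog_arm --deltas "0 0 0 0 0 0.4;0 0 0 0 0 0.4;0 0 0 0 0 0"

```text
time: 32.98
eef_pos: [0.608, 0.09, 0.1175]
tcp_rot: [0.6, 0.8, -0.0, 0.0]
contact_force: [0.0, -0.6, 0.2]
opening: 0.222
finger_force: 0.0
```

```bash
python3 st.py
```

```text
t 32.98 bed [ 25.3 120.4] z 117.5 blade angle(bed) of fingers 100.2 q6 -0.3 F [ 0.  -0.6  0.2] M [ 0.04 -0.03  0.03] op 18.9 ff 0.0
```

>>> jog_arm --deltas "0 0 0 0 0 0.4;0 0 0 0 0 0.3;0 0 0 0 0 0"

```text
time: 33.35
eef_pos: [0.608, 0.09, 0.1176]
tcp_rot: [0.571, 0.821, 0.0, 0.0]
contact_force: [0.7, 0.2, 0.8]
opening: 0.222
finger_force: 0.4
```

```bash
python3 st.py a7.png
```

```text
t 33.35 bed [ 25.4 120.4] z 117.6 blade angle(bed) of fingers 104.2 q6 -0.37 F [0.7 0.2 0.8] M [ 0.01 -0.01 -0.02] op 18.9 ff 0.4
```

View pics/a7.png

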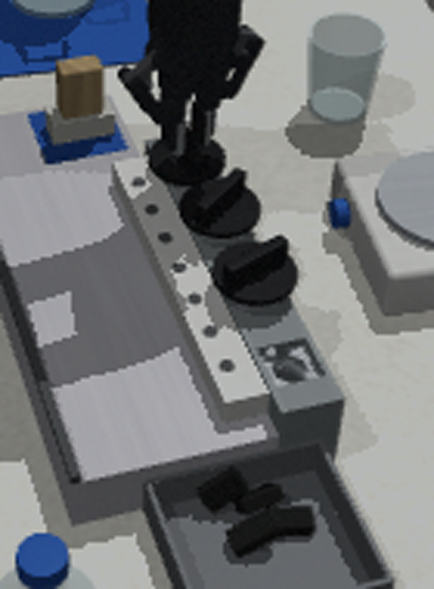

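The flange of screw 4 sits about 10 crop pixels lower (front edge y 176 to 186), so it has dropped. Lowering 10 mm and turning forward.

>>> jog_arm --deltas "0 0 -0.25 0 0 -0.2;0 0 -0.25 0 0 -0.2;0 0 0 0 0 -0.7;0 0 0 0 0 -0.7;0 0 0 0 0 -0.7;0 0 0 0 0 -0.7;0 0 0 0 0 -0.7;0 0 0 0 0 -0.7;0 0 0 0 0 -0.7;0 0 0 0 0 -0.7;0 0 0 0 0 -0.7;0 0 0 0 0 -0.7;0 0 0 0 0 -0.7;0 0 0 0 0 -0.7;0 0 0 0 0 -0.7;0 0 0 0 0 -0.7;0 0 0 0 0 -0.7;0 0 0 0 0 -0.7;0 0 0 0 0 -0.7;0 0 0 0 0 0"

```text
time: 35.9
eef_pos: [0.6077, 0.0901, 0.1069]
tcp_rot: [0.94, 0.341, -0.0, -0.0]
contact_force: [0.5, 0.1, -1.0]
opening: 0.219
finger_force: 0.0
```

```bash
python3 st.py
```

```text
t 35.9 bed [ 25.  120.5] z 106.9 blade angle(bed) of fingers 33.8 q6 0.86 F [ 0.5  0.1 -1. ] M [ 0.06 -0.   -0.01] op 18.6 ff 0.0
```

>>> jog_arm --deltas "0 0 -0.05 0 0 -0.7;0 0 -0.05 0 0 -0.7;0 0 -0.05 0 0 -0.7;0 0 0 0 0 -0.7;0 0 0 0 0 -0.7;0 0 0 0 0 -0.7;0 0 0 0 0 -0.7;0 0 0 0 0 -0.7;0 0 0 0 0 -0.7;0 0 0 0 0 -0.7;0 0 0 0 0 -0.7;0 0 0 0 0 -0.7;0 0 0 0 0 0"

```text
time: 37.52
eef_pos: [0.6078, 0.09, 0.1042]
tcp_rot: [0.997, -0.071, -0.0, 0.0]
contact_force: [0.5, 0.6, -0.7]
opening: 0.219
finger_force: 0.1
```

```bash
python3 st.py
```

```text
t 37.52 bed [ 25.2 120.4] z 104.2 blade angle(bed) of fingers 165.8 q6 1.7 F [ 0.5  0.6 -0.7] M [-0.   -0.03 -0.03] op 18.6 ff 0.1
```

>>> jog_arm --deltas "0 0 0 0 0 -0.6;0 0 0 0 0 -0.6;0 0 0 0 0 -0.6;0 0 0 0 0 -0.6;0 0 0 0 0 -0.5;0 0 0 0 0 0"

```text
time: 38.28
eef_pos: [0.608, 0.0898, 0.1043]
tcp_rot: [0.977, -0.214, 0.0, 0.0]
contact_force: [0.0, -0.6, -0.0]
opening: 0.221
finger_force: 0.7
```

```bash
python3 st.py
```

```text
t 38.27 bed [ 25.3 120.2] z 104.3 blade angle(bed) of fingers 149.2 q6 1.99 F [ 0.  -0.6 -0. ] M [-0.17 -0.06  0.05] op 18.8 ff 0.7
```

>>> jog_arm --deltas "0 0 0 0 0 0.5;0 0 0 0 0 0.5;0 0 0 0 0 0.5;0 0 0.7 0 0 0;0 0 0.7 0 0 0;0 0 0.7 0 0 0;0 0 0.7 0 0 0;0 0 0.7 0 0 0;0 0 0 0 0 0" --gripper 0.3

```text
time: 39.4
eef_pos: [0.6089, 0.09, 0.1766]
tcp_rot: [0.99, -0.142, 0.002, -0.0]
contact_force: [0.1, -0.9, 0.4]
opening: 0.305
finger_force: 0.0
```

```bash
cat > meas.py <<'E'
from h import *; import fit
p=np.load("bed.npy")
def meas(im,cal,by):
    """fit z, blade angle of the screw at bed (25,by) by mask overlap"""
    g=im.max(2).astype(int); t=np.linspace(0,2*np.pi,60); best=[]
    ctr=w2pix(cal,fit.b2w(p,[(25,by,95)]))[0].astype(int); dark=(g<45).astype(np.uint8)
    win=(slice(max(ctr[1]-26,0),ctr[1]+24),slice(ctr[0]-26,ctr[0]+26))
    for z in(76,78.5,81,84,88,91.5):
        for a in range(-45,135,5):
            m=np.zeros(g.shape,np.uint8)
            P=np.r_[[(25+34*np.cos(k),by+34*np.sin(k),z+h) for k in t for h in(0,6)]]
            cv2.fillConvexPoly(m,cv2.convexHull(w2pix(cal,fit.b2w(p,P)).astype(np.float32)).round().astype(int),1)
            r=np.radians(a); c,s=np.cos(r),np.sin(r)
            B=[(25+u*c-v*s,by+u*s+v*c,z+h) for u in(-30,30) for v in(-6,6) for h in(6,26)]
            cv2.fillConvexPoly(m,cv2.convexHull(w2pix(cal,fit.b2w(p,B)).astype(np.float32)).round().astype(int),1)
            A,D=m[win],dark[win]; best.append(((A&D).sum()/(A|D).sum(),z,a))
    return sorted(best)[::-1][:3]
if __name__=="__main__":
    import sys
    c=snap("side")
    for n,by in((4,120),(3,40),(2,-40)):
        if len(sys.argv)<2 or str(n) in sys.argv[1]: print(n,[(round(float(i),3),z,a) for i,z,a in meas(c[0],c,by)])
E
python3 st.py; python3 meas.py
python3 - <<'E'
import sys; sys.path.insert(0,'.')
from meas import *
im=cv2.imread("pics/side0.png")
for n,by in((4,120),(3,40),(2,-40)): print("t0",n,meas(im,fit.cs,by))
E
```

```text
t 39.4 bed [ 26.3 120.3] z 176.6 blade angle(bed) of fingers 157.7 q6 1.84 F [ 0.1 -0.9  0.4] M [0.04 0.02 0.06] op 25.9 ff 0.0
4 [(0.45, 76, -20), (0.45, 76, -10), (0.449, 76, -5)]
3 [(0.4, 91.5, 105), (0.399, 91.5, 110), (0.398, 91.5, 100)]
2 [(0.524, 91.5, 20), (0.524, 91.5, 10), (0.521, 91.5, 15)]
t0 4 [(np.float64(0.44870210135970334), 91.5, 45), (np.float64(0.4475955610357583), 91.5, 50), (np.float64(0.4475955610357583), 91.5, 40)]
t0 3 [(np.float64(0.3341176470588235), 91.5, 30), (np.float64(0.3338545738858483), 91.5, 100), (np.float64(0.3333333333333333), 91.5, 105)]
t0 2 [(np.float64(0.49798792756539234), 91.5, 20), (np.float64(0.49748237663645517), 91.5, 10), (np.float64(0.4954954954954955), 91.5, 15)]
```

Screw 4 measures z = 76 mm, so it is home. On to screw 3.

>>> jog_arm --deltas "0.033 -0.365 0 0 0 0.965;0.033 -0.365 0 0 0 0.965;0.033 -0.365 0 0 0 0.965;0.033 -0.365 0 0 0 0.965;0.033 -0.365 0 0 0 0.965;0.033 -0.365 0 0 0 0.965;0.033 -0.365 0 0 0 0.965;0.033 -0.365 0 0 0 0.965;0.033 -0.365 0 0 0 0.965;0.033 -0.365 0 0 0 0.965;0.033 -0.365 0 0 0 0.965;0 0 0 0 0 0;0 0 0 0 0 0;0 0 0 0 0 0" --gripper 0.4

```text
time: 41.4
eef_pos: [0.6151, 0.01, 0.1743]
tcp_rot: [0.925, 0.379, -0.0, -0.0]
contact_force: [-0.3, 0.2, -0.1]
opening: 0.4
finger_force: 0.0
```

```bash
python3 st.py
```

```text
t 41.4 bed [24.  40.1] z 174.3 blade angle(bed) of fingers 38.4 q6 0.65 F [-0.3  0.2 -0.1] M [ 0.04 -0.03 -0.01] op 34.0 ff 0.0
```

>>> jog_arm --deltas "0.05 0 -0.5 0 0 0;0 0 -0.5 0 0 0;0 0 -0.5 0 0 0;0 0 -0.5 0 0 0;0 0 -0.5 0 0 0;0 0 -0.2 0 0 0;0 0 0 0 0 0;0 0 0 0 0 0"

```text
time: 42.4
eef_pos: [0.6166, 0.0097, 0.121]
tcp_rot: [0.925, 0.379, 0.0, 0.0]
contact_force: [0.6, -0.3, 0.7]
opening: 0.398
finger_force: 0.0
```

>>> jog_arm --deltas "0 0 0 0 0 0;0 0 0 0 0 0;0 0 0 0 0 0;0 0 -0.12 0 0 0;0 0 0 0 0 0" --gripper 0.22

```text
time: 43.02
eef_pos: [0.616, 0.0098, 0.1177]
tcp_rot: [0.925, 0.379, -0.0, -0.0]
contact_force: [-0.8, -0.6, 0.5]
opening: 0.221
finger_force: 0.0
```

```bash
python3 st.py
```

```text
t 43.02 bed [24.8 39.8] z 117.7 blade angle(bed) of fingers 38.5 q6 0.64 F [-0.8 -0.6  0.5] M [ 0.02 -0.   -0.03] op 18.8 ff 0.0
```

>>> jog_arm --deltas "0 0 0 0 0 0.6;0 0 0 0 0 0.6;0 0 0 0 0 0.6;0 0 0 0 0 0.6;0 0 0 0 0 0.6;0 0 0 0 0 0.6;0 0 0 0 0 0.6;0 0 0 0 0 0.6;0 0 0 0 0 0.6;0 0 0 0 0 0.6;0 0 0 0 0 0.6;0 0 0 0 0 0.6;0 0 0 0 0 0.6;0 0 0 0 0 0.6;0 0 0 0 0 0.6;0 0 0 0 0 0.6;0 0 0 0 0 0"

```text
time: 45.15
eef_pos: [0.6162, 0.0098, 0.118]
tcp_rot: [0.646, 0.763, 0.0, -0.0]
contact_force: [0.2, 0.4, -0.3]
opening: 0.22
finger_force: 0.2
```

```bash
python3 st.py
```

```text
t 45.15 bed [25.  39.8] z 118.0 blade angle(bed) of fingers 93.4 q6 -0.31 F [ 0.2  0.4 -0.3] M [ 0.06  0.   -0.06] op 18.7 ff 0.2
```

>>> jog_arm --deltas "0 0 0 0 0 0.5;0 0 0 0 0 0.5;0 0 0 0 0 0.5;0 0 0 0 0 0.5;0 0 0 0 0 0;0 0 0 0 0 0"

```text
time: 45.9
eef_pos: [0.6162, 0.0098, 0.1181]
tcp_rot: [0.567, 0.824, 0.0, -0.0]
contact_force: [0.6, -0.4, 0.4]
opening: 0.224
finger_force: 0.2
```

```bash
python3 st.py; python3 meas.py 3
```

```text
t 45.9 bed [25.  39.7] z 118.1 blade angle(bed) of fingers 104.9 q6 -0.51 F [ 0.6 -0.4  0.4] M [-0.02 -0.   -0.05] op 19.1 ff 0.2
3 [(0.289, 84, 110), (0.289, 84, 100), (0.288, 84, 120)]
```

>>> jog_arm --deltas "0 0 -0.28 0 0 -0.2;0 0 -0.28 0 0 -0.2;0 0 0 0 0 -0.7;0 0 0 0 0 -0.7;0 0 0 0 0 -0.7;0 0 0 0 0 -0.7;0 0 0 0 0 -0.7;0 0 0 0 0 -0.7;0 0 0 0 0 -0.7;0 0 0 0 0 -0.7;0 0 0 0 0 -0.7;0 0 0 0 0 -0.7;0 0 0 0 0 -0.7;0 0 0 0 0 -0.7;0 0 0 0 0 -0.7;0 0 0 0 0 -0.7;0 0 0 0 0 -0.7;0 0 0 0 0 -0.7;0 0 0 0 0 -0.7;0 0 0 0 0 0"

```text
time: 48.55
eef_pos: [0.616, 0.0097, 0.1064]
tcp_rot: [0.938, 0.346, -0.0, -0.0]
contact_force: [-0.7, 0.1, -0.8]
opening: 0.221
finger_force: 0.0
```

```bash
python3 st.py
```

```text
t 48.55 bed [24.8 39.7] z 106.4 blade angle(bed) of fingers 34.5 q6 0.71 F [-0.7  0.1 -0.8] M [-0.04  0.06 -0.02] op 18.8 ff 0.0
```

>>> jog_arm --deltas "0 0 -0.05 0 0 -0.7;0 0 -0.05 0 0 -0.7;0 0 -0.05 0 0 -0.7;0 0 0 0 0 -0.7;0 0 0 0 0 -0.7;0 0 0 0 0 -0.7;0 0 0 0 0 -0.7;0 0 0 0 0 -0.7;0 0 0 0 0 -0.7;0 0 0 0 0 -0.7;0 0 0 0 0 -0.7;0 0 0 0 0 -0.7;0 0 0 0 0 -0.6;0 0 0 0 0 -0.6;0 0 0 0 0 -0.6;0 0 0 0 0 0"

```text
time: 50.55
eef_pos: [0.616, 0.0097, 0.1035]
tcp_rot: [0.988, -0.155, -0.0, 0.0]
contact_force: [0.0, 0.3, -0.6]
opening: 0.225
finger_force: 0.2
```

```bash
python3 st.py; python3 meas.py
```

```text
t 50.55 bed [24.9 39.7] z 103.5 blade angle(bed) of fingers 156.1 q6 1.73 F [ 0.   0.3 -0.6] M [ 0.01 -0.01  0.  ] op 19.1 ff 0.2
4 [(0.294, 78.5, 20), (0.293, 76, 25), (0.292, 78.5, 30)]
3 [(0.341, 81, 100), (0.34, 81, 105), (0.34, 81, 110)]
2 [(0.529, 91.5, 110), (0.527, 91.5, 100), (0.526, 91.5, 90)]
```

Fingers are at -24°. A little more, then unwind and rise.

>>> jog_arm --deltas "0 0 0 0 0 -0.5;0 0 0 0 0 -0.5;0 0 0 0 0 -0.4;0 0 0 0 0 0;0 0 0 0 0 0.5;0 0 0 0 0 0.5;0 0 0 0 0 0.5;0 0 0.7 0 0 0;0 0 0.7 0 0 0;0 0 0.7 0 0 0;0 0 0.7 0 0 0;0 0 0.7 0 0 0;0 0 0 0 0 0"

```text
time: 52.32
eef_pos: [0.6172, 0.0096, 0.176]
tcp_rot: [0.989, -0.151, 0.002, -0.0]
contact_force: [-1.4, 0.1, -0.1]
opening: 0.219
finger_force: 0.0
```

```bash
python3 st.py; python3 meas.py
```

```text
t 52.33 bed [26.  39.5] z 176.0 blade angle(bed) of fingers 156.6 q6 1.72 F [-1.4  0.1 -0.1] M [-0.04  0.07  0.  ] op 18.6 ff 0.0
4 [(0.419, 78.5, 5), (0.419, 78.5, 10), (0.415, 78.5, -5)]
3 [(0.362, 76, 95), (0.362, 76, 100), (0.361, 78.5, 115)]
2 [(0.53, 91.5, 110), (0.528, 91.5, 100), (0.527, 91.5, 90)]
```

Screw 3 looks home; I'll verify it at the end. Now screw 2.

>>> jog_arm --deltas "0.037 -0.396 0 0 0 0.83;0.037 -0.396 0 0 0 0.83;0.037 -0.396 0 0 0 0.83;0.037 -0.396 0 0 0 0.83;0.037 -0.396 0 0 0 0.83;0.037 -0.396 0 0 0 0.83;0.037 -0.396 0 0 0 0.83;0.037 -0.396 0 0 0 0.83;0.037 -0.396 0 0 0 0.83;0.037 -0.396 0 0 0 0.83;0 0 0 0 0 0;0 0 0 0 0 0;0 0 0 0 0 0" --gripper 0.4

```text
time: 54.1
eef_pos: [0.6235, -0.0691, 0.1737]
tcp_rot: [0.965, 0.26, -0.0, -0.0]
contact_force: [0.8, -0.2, 0.3]
opening: 0.4
finger_force: 0.0
```

```bash
python3 st.py; python3 meas.py 43
```

```text
t 54.1 bed [ 24.  -39.4] z 173.7 blade angle(bed) of fingers 24.1 q6 0.77 F [ 0.8 -0.2  0.3] M [ 0.    0.   -0.04] op 34.0 ff 0.0
4 [(0.312, 78.5, 10), (0.312, 78.5, 5), (0.311, 78.5, 15)]
3 [(0.261, 76, 30), (0.259, 76, 25), (0.259, 81, 25)]
```

>>> jog_arm --deltas "0.04 -0.03 -0.5 0 0 0;0 0 -0.5 0 0 0;0 0 -0.5 0 0 0;0 0 -0.5 0 0 0;0 0 -0.5 0 0 0;0 0 -0.2 0 0 0;0 0 0 0 0 0;0 0 0 0 0 0"

```text
time: 55.25
eef_pos: [0.6248, -0.0701, 0.1205]
tcp_rot: [0.965, 0.261, 0.0, 0.0]
contact_force: [-0.0, -0.2, 0.4]
opening: 0.402
finger_force: 0.0
```

>>> jog_arm --deltas "0 0 0 0 0 0;0 0 0 0 0 0;0 0 0 0 0 0;0 0 -0.1 0 0 0;0 0 0 0 0 0" --gripper 0.22

```text
time: 55.88
eef_pos: [0.6242, -0.07, 0.1176]
tcp_rot: [0.965, 0.261, -0.0, -0.0]
contact_force: [0.3, 0.2, 0.1]
opening: 0.217
finger_force: 0.0
```

```bash
python3 st.py
```

```text
t 55.88 bed [ 24.6 -40.4] z 117.6 blade angle(bed) of fingers 24.1 q6 0.77 F [0.3 0.2 0.1] M [-0.06 -0.03  0.01] op 18.5 ff 0.0
```

>>> jog_arm --deltas "0 0 0 0 0 0.7;0 0 0 0 0 0.7;0 0 0 0 0 0.7;0 0 0 0 0 0.7;0 0 0 0 0 0.7;0 0 0 0 0 0.7;0 0 0 0 0 0.7;0 0 0 0 0 0.7;0 0 0 0 0 0.7;0 0 0 0 0 0.7;0 0 0 0 0 0.7;0 0 0 0 0 0.7;0 0 0 0 0 0.7;0 0 0 0 0 0.7;0 0 0 0 0 0.7;0 0 0 0 0 0.7;0 0 0 0 0 0.7;0 0 0 0 0 0.6;0 0 0 0 0 0"

```text
time: 58.25
eef_pos: [0.6244, -0.0701, 0.1178]
tcp_rot: [0.631, 0.776, -0.0, -0.0]
contact_force: [-0.1, -0.4, -0.1]
opening: 0.225
finger_force: 0.0
```

```bash
python3 st.py
```

```text
t 58.25 bed [ 24.8 -40.5] z 117.8 blade angle(bed) of fingers 95.7 q6 -0.48 F [-0.1 -0.4 -0.1] M [-0.02  0.01  0.  ] op 19.1 ff 0.0
```

>>> jog_arm --deltas "0 0 0 0 0 0.5;0 0 0 0 0 0.5;0 0 0 0 0 0.5;0 0 0 0 0 0.2;0 0 0 0 0 0;0 0 0 0 0 0"

```text
time: 59.0
eef_pos: [0.6244, -0.07, 0.1179]
tcp_rot: [0.563, 0.827, 0.0, -0.0]
contact_force: [-0.5, 0.9, 0.9]
opening: 0.219
finger_force: 0.5
```

```bash
python3 st.py; python3 meas.py 2
```

```text
t 59.0 bed [ 24.8 -40.5] z 117.9 blade angle(bed) of fingers 105.5 q6 -0.65 F [-0.5  0.9  0.9] M [-0.01  0.03 -0.01] op 18.6 ff 0.5
2 [(0.39, 84, 105), (0.389, 84, 90), (0.389, 84, 85)]
```

>>> jog_arm --deltas "0 0 -0.28 0 0 -0.2;0 0 -0.28 0 0 -0.2;0 0 0 0 0 -0.7;0 0 0 0 0 -0.7;0 0 0 0 0 -0.7;0 0 0 0 0 -0.7;0 0 0 0 0 -0.7;0 0 0 0 0 -0.7;0 0 0 0 0 -0.7;0 0 0 0 0 -0.7;0 0 0 0 0 -0.7;0 0 0 0 0 -0.7;0 0 0 0 0 -0.7;0 0 0 0 0 -0.7;0 0 0 0 0 -0.7;0 0 0 0 0 -0.7;0 0 0 0 0 -0.7;0 0 0 0 0 -0.7;0 0 0 0 0 -0.7;0 0 0 0 0 0"

```text
time: 61.65
eef_pos: [0.6241, -0.07, 0.1061]
tcp_rot: [0.936, 0.351, -0.0, -0.0]
contact_force: [0.1, 0.5, -0.4]
opening: 0.22
finger_force: 0.0
```

```bash
python3 st.py
```

```text
t 61.65 bed [ 24.5 -40.4] z 106.1 blade angle(bed) of fingers 35.1 q6 0.58 F [ 0.1  0.5 -0.4] M [-0.05 -0.01 -0.  ] op 18.7 ff 0.0
```

>>> jog_arm --deltas "0 0 -0.05 0 0 -0.7;0 0 -0.05 0 0 -0.7;0 0 -0.05 0 0 -0.7;0 0 0 0 0 -0.7;0 0 0 0 0 -0.7;0 0 0 0 0 -0.7;0 0 0 0 0 -0.7;0 0 0 0 0 -0.7;0 0 0 0 0 -0.7;0 0 0 0 0 -0.7;0 0 0 0 0 -0.7;0 0 0 0 0 -0.7;0 0 0 0 0 -0.7;0 0 0 0 0 -0.7;0 0 0 0 0 -0.6;0 0 0 0 0 0"

```text
time: 63.65
eef_pos: [0.6242, -0.07, 0.1033]
tcp_rot: [0.987, -0.16, -0.0, -0.0]
contact_force: [0.6, -0.5, -0.2]
opening: 0.224
finger_force: 0.2
```

```bash
python3 st.py
```

```text
t 63.65 bed [ 24.6 -40.5] z 103.3 blade angle(bed) of fingers 155.5 q6 1.62 F [ 0.6 -0.5 -0.2] M [-0.05  0.04  0.01] op 19.0 ff 0.2
```

>>> jog_arm --deltas "0 0 0 0 0 -0.5;0 0 0 0 0 -0.5;0 0 0 0 0 -0.4;0 0 0 0 0 0;0 0 0 0 0 0.5;0 0 0 0 0 0.5;0 0 0 0 0 0.5;0 0 0.7 0 0 0;0 0 0.7 0 0 0;0 0 0.7 0 0 0;0 0 0.7 0 0 0;0 0 0.7 0 0 0;0 0 0.9 0 0 0;0 0 0.9 0 0 0;0 0 0.9 0 0 0;0 0 0.9 0 0 0;0 0 0 0 0 0"

```text
time: 65.78
eef_pos: [0.6254, -0.0704, 0.2484]
tcp_rot: [0.988, -0.156, 0.002, 0.0]
contact_force: [-0.5, -0.7, -0.2]
opening: 0.216
finger_force: 0.0
```

>>> jog_arm --deltas "-0.25 0.9 0 0 0 0;-0.25 0.9 0 0 0 0;-0.25 0.9 0 0 0 0;-0.25 0.9 0 0 0 0;-0.25 0.9 0 0 0 0;-0.25 0.9 0 0 0 0;-0.25 0.9 0 0 0 0;-0.25 0.9 0 0 0 0;-0.25 0.9 0 0 0 0;-0.25 0.9 0 0 0 0;-0.25 0.9 0 0 0 0;-0.25 0.9 0 0 0 0;-0.25 0.9 0 0 0 0;-0.25 0.9 0 0 0 0;-0.25 0.9 0 0 0 0;-0.25 0.9 0 0 0 0;-0.25 0.9 0 0 0 0;-0.25 0.9 0 0 0 0;-0.25 0.9 0 0 0 0;0 0 0 0 0 0"

```text
time: 68.28
eef_pos: [0.5289, 0.2732, 0.2457]
tcp_rot: [0.988, -0.155, -0.0, 0.0]
contact_force: [-0.7, 0.7, -0.1]
opening: 0.226
finger_force: 0.0
```

```bash
python3 st.py; python3 meas.py; python3 - <<'E'
from h import *
c=snap("side")[0]; t=snap("top")[0]
a=cv2.resize(c[150:330,310:430],None,fx=3.2,fy=3.2,interpolation=cv2.INTER_CUBIC); b=cv2.resize(t[145:230,260:460],None,fx=2,fy=2,interpolation=cv2.INTER_CUBIC)
h=max(a.shape[0],b.shape[0]); f=lambda x:cv2.copyMakeBorder(x,0,h-x.shape[0],0,0,0)
im=np.hstack([f(a),f(b)]).astype(float); im=(255*np.clip(im/200,0,1)**.6).astype(np.uint8); print(im.shape); cv2.imwrite("pics/z.png",im)
E
```

```text
t 68.28 bed [-33.9 311. ] z 245.7 blade angle(bed) of fingers 156.1 q6 2.19 F [-0.7  0.7 -0.1] M [ 0.01 -0.04  0.01] op 19.2 ff 0.0
4 [(0.601, 76, -20), (0.6, 76, -10), (0.599, 76, 10)]
3 [(0.441, 78.5, 115), (0.441, 78.5, 105), (0.441, 76, 95)]
2 [(0.504, 78.5, 90), (0.503, 76, 100), (0.503, 76, 95)]
(576, 784, 3)
```

View pics/z.png

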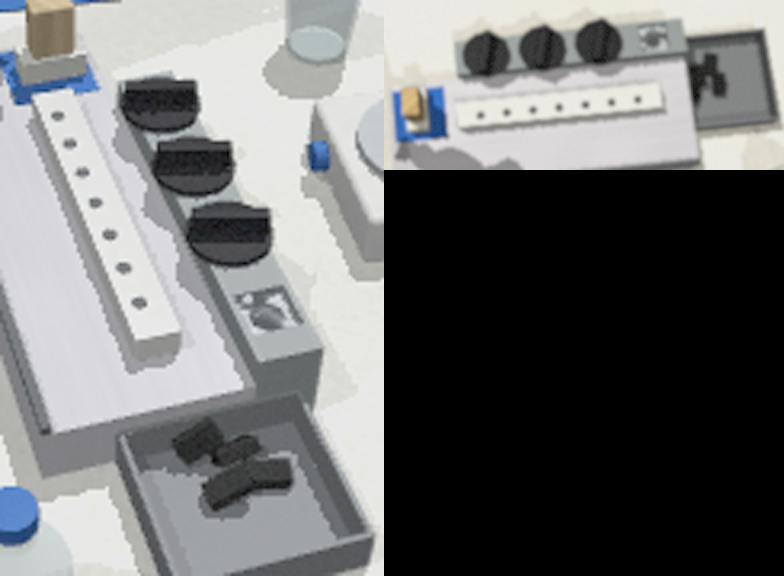

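All three screws are home with blades alike (about (160,90), (195,155), (230,220)). However, the bar has been knocked off the rail, as the task warned might happen: its holes run from (57,115) to (139,303). I'll measure it and push it back.

```bash
python3 - <<'E'
from h import *; import fit
p=np.load("bed.npy"); h=np.array([(57,115),(139,303)])/3.2+[310,150]
print(fit.w2b(p,pix2w(fit.cs,h,.074)))
E
```

```text
[[-59.27209117 135.69001865]
 [-59.64915071 -87.6482867 ]]
```

The bar is parallel at x ≈ -59.5, y ≈ +24. Pushing it home again.

>>> jog_arm --deltas "-0.148 -0.917 0 0 0 0.26;-0.148 -0.917 0 0 0 0.26;-0.148 -0.917 0 0 0 0.26;-0.148 -0.917 0 0 0 0.26;-0.148 -0.917 0 0 0 0.26;-0.148 -0.917 0 0 0 0.26;-0.148 -0.917 0 0 0 0.26;-0.148 -0.917 0 0 0 0.26;-0.148 -0.917 0 0 0 0.26;-0.148 -0.917 0 0 0 0.26;-0.148 -0.917 0 0 0 0.26;-0.148 -0.917 0 0 0 0.26;-0.148 -0.917 0 0 0 0.26;-0.148 -0.917 0 0 0 0.26;-0.148 -0.917 0 0 0 0.26;-0.148 -0.917 0 0 0 0.26;0 0 0 0 0 0;0 0 0 0 0 0" --gripper 0.8

```text
time: 70.88
eef_pos: [0.4821, -0.0213, 0.2458]
tcp_rot: [0.999, 0.051, 0.0, -0.0]
contact_force: [0.5, -0.2, -0.1]
opening: 0.798
finger_force: 0.0
```

```bash
python3 st.py
```

```text
t 70.88 bed [-111.6   23. ] z 245.8 blade angle(bed) of fingers 179.8 q6 1.21 F [ 0.5 -0.2 -0.1] M [ 0.08  0.01 -0.03] op 67.8 ff 0.0
```

>>> jog_arm --deltas "0 0 -0.8 0 0 0;0 0 -0.8 0 0 0;0 0 -0.8 0 0 0;0 0 -0.8 0 0 0;0 0 -0.8 0 0 0;0 0 -0.8 0 0 0;0 0 -0.8 0 0 0;0 0 -0.8 0 0 0;0 0 -0.8 0 0 0;0 0 -0.8 0 0 0;0 0 -0.5 0 0 0;0 0 -0.25 0 0 0;0 0 0 0 0 0"

```text
time: 72.5
eef_pos: [0.4821, -0.0215, 0.0706]
tcp_rot: [0.999, 0.052, -0.0, -0.0]
contact_force: [-0.5, 0.3, -0.6]
opening: 0.8
finger_force: 0.0
```

>>> jog_arm --deltas "0.3 0.032 0 0 0 0;0.3 0.032 0 0 0 0;0.3 0.032 0 0 0 0;0.3 0.032 0 0 0 0;0.3 0.032 0 0 0 0;0.3 0.032 0 0 0 0;0.3 0.032 0 0 0 0;0.3 0.032 0 0 0 0;0.3 0.032 0 0 0 0;0.1 0.01 0 0 0 0;0.1 0.01 0 0 0 0;0 0 0 0 0 0"

```text
time: 74.0
eef_pos: [0.5396, -0.0152, 0.0704]
tcp_rot: [0.999, 0.052, -0.001, -0.0]
contact_force: [-3.9, 0.3, 1.3]
opening: 0.801
finger_force: 1.8
```

```bash
python3 st.py
```

```text
t 74.0 bed [-53.8  23. ] z 70.4 blade angle(bed) of fingers 179.9 q6 1.25 F [-3.9  0.3  1.3] M [-0.02  0.56  0.03] op 68.0 ff 1.8
```

>>> jog_arm --deltas "0.1 0.01 0 0 0 0;0.1 0.01 0 0 0 0;0.1 0.01 0 0 0 0;0.06 0.006 0 0 0 0;0 0 0 0 0 0"

```text
time: 74.62
eef_pos: [0.5473, -0.0146, 0.0705]
tcp_rot: [0.999, 0.052, -0.0, 0.0]
contact_force: [-3.0, -0.3, -0.4]
opening: 0.798
finger_force: 1.1
```

>>> jog_arm --deltas "0.06 0.006 0 0 0 0;0.04 0.004 0 0 0 0;0 0 0 0 0 0"

```text
time: 75.0
eef_pos: [0.5479, -0.0147, 0.0705]
tcp_rot: [0.999, 0.052, -0.002, 0.0]
contact_force: [-6.7, -1.2, 2.1]
opening: 0.801
finger_force: 3.6
```

```bash
python3 st.py
```

```text
t 75.0 bed [-45.4  22.7] z 70.5 blade angle(bed) of fingers 179.9 q6 1.26 F [-6.7 -1.2  2.1] M [-0.26  1.05  0.26] op 68.1 ff 3.6
```

One more small press, then back off and measure by image code, since the picture quota is used up.

>>> jog_arm --deltas "0.08 0.008 0 0 0 0;0 0 0 0 0 0;-0.3 -0.03 0 0 0 0;-0.5 -0.05 0 0 0 0;-0.5 -0.05 0 0 0 0;0 0 0.8 0 0 0;0 0 0.8 0 0 0;0 0 0.8 0 0 0;0 0 0.8 0 0 0;0 0 0.8 0 0 0;0 0 0.8 0 0 0;0 0 0.8 0 0 0;0 0 0.8 0 0 0;0 0 0 0 0 0"

```text
time: 76.75
eef_pos: [0.5259, -0.0171, 0.2007]
tcp_rot: [0.999, 0.052, 0.002, 0.0]
contact_force: [0.9, -0.1, -0.6]
opening: 0.799
finger_force: 0.0
```

>>> jog_arm --deltas "-0.1 0.9 0 0 0 0;-0.1 0.9 0 0 0 0;-0.1 0.9 0 0 0 0;-0.1 0.9 0 0 0 0;-0.1 0.9 0 0 0 0;-0.1 0.9 0 0 0 0;-0.1 0.9 0 0 0 0;-0.1 0.9 0 0 0 0;-0.1 0.9 0 0 0 0;-0.1 0.9 0 0 0 0;-0.1 0.9 0 0 0 0;-0.1 0.9 0 0 0 0;-0.1 0.9 0 0 0 0;-0.1 0.9 0 0 0 0;-0.1 0.9 0 0 0 0;-0.1 0.9 0 0 0 0;-0.1 0.9 0 0 0 0;0 0 0 0 0 0;0 0 0 0 0 0"

```text
time: 79.12
eef_pos: [0.4908, 0.289, 0.1986]
tcp_rot: [0.999, 0.052, -0.0, 0.0]
contact_force: [-0.0, 0.6, 0.1]
opening: 0.799
finger_force: 0.0
```

```bash
python3 st.py; python3 meas.py; cat > bar.py <<'E'
from h import *; import fit
p=np.load("bed.npy"); best=[]
c=snap("side"); g=c[0].min(2).astype(float)
def hol(y,x,a): return [(x-np.sin(a)*k*36.9,y+np.cos(a)*k*36.9,74) for k in range(-3,4)]
g2=cv2.GaussianBlur(g,(0,0),.7); big=cv2.GaussianBlur(g,(0,0),2.5); d=(big-g2).astype(np.float32)  # dark dots on white
d[big<90]=0
for x in np.arange(-70,-8,1.):
    for y in np.arange(-40,60,1.):
        for a in np.radians(np.arange(-4,4.1,.5)):
            q=w2pix(c,fit.b2w(p,hol(y,x,a))).astype(np.float32)
            best.append((float(np.clip(cv2.remap(d,q[:,:1],q[:,1:],1),-5,25).sum()),x,y,round(float(np.degrees(a)),1)))
print(sorted(best)[::-1][:4])
# chips: dark blobs within the tray; dark pixels left on the bed strip; wood blob
t=snap("side"); W=lambda P:w2pix(t,fit.b2w(p,P)).round().astype(int)
hsv=cv2.cvtColor(t[0],cv2.COLOR_BGR2HSV); m=((hsv[...,0]>8)&(hsv[...,0]<22)&(hsv[...,1]>70)&(hsv[...,2]>70)).astype(np.uint8)
n,l,s,ce=cv2.connectedComponentsWithStats(m)
for i in range(1,n):
    b=fit.w2b(p,pix2w(t,ce[i:i+1],.110))[0]
    if abs(b[1]-225)<60 and abs(b[0]+46)<60: print("wood",b.round(),s[i,4])
mk=np.zeros(g.shape,np.uint8); cv2.fillConvexPoly(mk,W([(31,-170,4),(31,-291,4),(-101,-291,4),(-101,-170,4)]),1)
mx=t[0].max(2); print("dark px in tray",int(((mx<35)&(mk>0)).sum()))
E
python3 bar.py
```

```text
t 79.12 bed [-70.1 330.7] z 198.6 blade angle(bed) of fingers 179.9 q6 1.82 F [-0.   0.6  0.1] M [ 0.   -0.02  0.  ] op 67.9 ff 0.0
4 [(0.591, 76, -20), (0.59, 76, -10), (0.59, 78.5, -10)]
3 [(0.437, 78.5, 115), (0.437, 78.5, 105), (0.435, 78.5, 90)]
2 [(0.506, 78.5, 90), (0.503, 78.5, 95), (0.502, 76, 100)]
[(175.0, np.float64(-16.0), np.float64(28.0), 0.0), (175.0, np.float64(-16.0), np.float64(28.0), -0.5), (175.0, np.float64(-16.0), np.float64(27.0), 0.5), (175.0, np.float64(-16.0), np.float64(27.0), 0.0)]
wood [-36. 245.] 69
dark px in tray 473
```

The bar is flush (x ≈ -16, within about 2 mm, and parallel). A final tighter height check on screws 2 and 3, with the blade angle limited to what the picture showed.

```bash
python3 - <<'E'
from h import *; import fit
p=np.load("bed.npy"); c=snap("side"); mx=c[0].max(2); t=np.linspace(0,2*np.pi,60)
def mask(by,z,a):
    m=np.zeros((1600,2560),np.uint8); r=np.radians(a); C,S=np.cos(r),np.sin(r)
    for P in([(25+34*np.cos(k),by+34*np.sin(k),z+h) for k in t for h in(0,6)],[(25+u*C-v*S,by+u*S+v*C,z+h) for u in(-30,30) for v in(-6,6) for h in(6,26)]):
        cv2.fillConvexPoly(m,cv2.convexHull((w2pix(c,fit.b2w(p,P))*4+1.5).astype(np.float32)).round().astype(int),255)
    return cv2.resize(m,(640,400),interpolation=cv2.INTER_AREA)/255.
for n,by in((4,120),(3,40),(2,-40)):
    for th in(45,60):
        D=(mx<th).astype(float); B=[]
        for z in np.arange(70,95,1):
            for a in range(-30,1,6):
                A=mask(by,z,a); ys,xs=np.nonzero(mask(by,82,0)); w=(slice(ys.min()-3,ys.max()+4),slice(xs.min()-3,xs.max()+4))
                B.append((np.minimum(A,D)[w].sum()/np.maximum(A,D)[w].sum(),z,a))
        print(n,th,[(round(float(i),3),int(z),a) for i,z,a in sorted(B)[::-1][:3]])
E
```

```text
4 45 [(0.881, 75, -12), (0.878, 76, -18), (0.875, 76, -6)]
4 60 [(0.901, 76, -18), (0.893, 77, -18), (0.892, 76, -12)]
3 45 [(0.744, 76, -18), (0.743, 75, -18), (0.741, 75, -12)]
3 60 [(0.748, 76, -18), (0.748, 75, -18), (0.746, 75, -12)]
2 45 [(0.79, 75, -18), (0.785, 76, -18), (0.785, 75, -12)]
2 60 [(0.794, 75, -18), (0.789, 75, -12), (0.789, 76, -18)]
```

All three screws measure 75–76 mm high at -18°, which is home. Handing in.

```bash
python3 -c "
from plant import ctrl; print(ctrl.sign_off())"
```

```text
the job is handed in; nothing more can be done
None
```

The job is handed in and no verdict came back; by my last checks all four chips are in the tray, the scraper is on its patch, the bar is flush against the rail (pushed back once more after it was knocked aside), and the three screws present are home.

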